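Put the plug and socket away under the wrench rack

ROBOT

A 6-joint arm with a two-finger parallel gripper is mounted at the origin on the work surface. World frame = base frame: x ahead of the robot, y to its left, z up, the work surface at z = 0. Lengths are in mm, angles in degrees, forces in N, time in s.
With the tool pointing down it reaches from about 225 to 725 mm from the base axis. Payload 3.1 kg.
Tool frame: the origin (TCP) lies midway between the tips of the shut fingers; the grasp point (between the pads) lies robot.pinch_z behind it (robot.pinch_z is the distance from the TCP to the grasp point, in mm); z points along the fingers, y is the line along which they close (so a half turn about z gives the same grasp; the last joint's range is limited). The gripper opens to 85 mm and grips with 20 to 120 N. Pads are 22 mm wide; open, the fingers measure 114 mm over their backs; the gripper's body (76 mm by 85 mm) begins 54 mm behind the grasp point. The pads swing forward as they close: fully open they stand 13 mm farther back than shut.
Start: joints at [-84.5, 2.75, 5.684, 92.934, 0, 82.678], TCP at [116.502, -511.903, 231.312] pointing down, gripper open.
Joint ranges: [-166.93, 166.93], [-56.73, 111.36], [-69.38, 81.34], [-121.58, 131.49], [-85.45, 84.26], [-180, 180]. Speed limits (degrees/s): [159.86, 159.86, 180, 180, 180, 180].

INTERFACE

Orientations are given as [roll, pitch, yaw] about the fixed x, y, z axes, in that order (R = Rz(yaw) Ry(pitch) Rx(roll)).
In Python, from station import robot gives the robot as it stands.
- The arm moves only by the tool move_arm, never from a script. Its argument "commands" is a list of rows, each a list of 3 entries, a list of its own where there are three numbers: the shift along the world's x, y, z in cm, then the turn about the world's z in rad, then the finger opening in cm, from 0 to 8.54. A call has 1 to 10 rows; each row is the pose to reach, as a shift and turn from the pose commanded when the call began; what a row does not reach only later rows make up. A row lasts 1/12 s, in which the tool goes at most 41.7 mm and 7.16 degrees, less where a joint would pass 70% of its speed; a pose out of reach is approached as far as the arm can. A call with a gripper value outside its range is refused whole. The fingers move at their own pace and stop on an object; the grip force is fixed at half the most. Time passes only in rows, so rows that repeat a pose let the fingers close. It gives the time, the measured TCP pose, the force, the opening and the grip force at its end, in the units of the state.
- robot.state(): the state, without advancing time (a new reading comes with each control period).
- robot.capture(name): name is "scene" or "top"; returns the picture (384x512x3 uint8, blue, green, red); there is no depth.
- robot.camera_model(name): a dict with "vfov" (degrees; the focal length in pixels is half the picture's height over the tangent of half this angle, whatever the lens; pixels are square), "cx", "cy" (the principal point, pixels), "dist_coeffs" ([k1, k2, p1, p2, k3] as OpenCV has them; the pictures are not rectified), "xyz" and "orientation" of the camera in the world. Camera axes: x right, y down, z forward; pixel columns grow to the right and rows downward; lengths in mm; the calibration is good to about 2 mm. A picture is of the moment at which its call begins. camera_model takes no time and is no camera call.
- robot.hand_in(): hands the job in; it is judged then, once.
The state is a dict: "t": time; "joint_positions": joint angles; "dq": joint speeds; "joint_torque": joint torques, N m; "tool_pos": TCP position; "tcp_rot": TCP orientation; "force": force on the tool from outside, world axes, zero at the start; "moment": the same for the moment, N m; "grip_width": finger opening in mm; "grasp_force": force on a finger pad.
Only numpy, scipy, OpenCV 4.12 (cv2) and the standard library are available. Lean on these libraries where they do the work, as an engineer would, in place of code of your own. Each camera call takes 0.05 s, during which the arm holds its last target. There are 200 camera calls.

TASK

Put the spark plug in the orange-lined bay and the chrome socket in the blue-lined bay of the open drawer, letting each go only just above its bay, and then, once both are in, slide the drawer gently shut and press it firmly against its stop for a moment so that it is fully home, without ramming it. The torque wrench and its rack hang low over the drawer, so come in under them with the tool tilted; do not knock the wrench or rack, and leave the other things on the bench where they are.

Things in the scene. Friction and masses are not known exactly. Their poses are not given: they have to be found in the camera images.
- plug: Spark plug lying on the bench, loose, 45-80 g, 80 mm long along its x (its yaw starts between 0.9 and 1.6 rad). Origin at its centre, on its axis, 10 mm above the bench, amid a steel hexagon 22 mm long (x +-11), 20 mm across flats, lying on a flat, corners to the sides (23 mm wide along y: grasp here). White insulator 12 mm thick towards -x, dark thread 14 mm thick towards +x.
- socket: Chrome socket, loose, about 90 g (varies): upright cylinder 26 mm in diameter, 42 mm tall, with a dark hole drawn on its top (solid there) and a thin dark band. Origin at the centre of its underside, z up its axis. It may lie down or stand in its bay.
- cabinet: Low red steel cabinet with one drawer, fixed to the bench. Origin at bench level, centre of its front face; x points into the cabinet, mostly to the robot's left (yaw 1.1 to 1.5 rad), y along its width (to the left as one faces its front), z up. 300 mm wide (y), 175 mm deep, 100 mm high.
- drawer (a joint): How far the drawer is out, m: 0 fully home, 0.13 fully out; it slides out along the cabinet's -x. Starts 0.108 to 0.13 out; stiff: about 9 N of friction everywhere, so a soft arm lags and leaves it short; no spring; hard stop at 0. At the stop it must be pressed by the fingers with over 14 N (aim for 20) for 0.3 s; over 40 N is ramming, over 0.35 m/s slamming.
- drawer_front (a point): Centre of the outer face of the drawer's flat front panel, 50 mm above the bench; axes as the cabinet's. Panel 8 mm thick, 186 mm wide, from 12 to 85 mm above the bench; two black knobs (18 mm in diameter, 16 mm proud) 70 mm to either side at this height.
- plug_bay (a point): Centre of the floor of the orange-lined bay (the +y one), 22 mm above the bench, 54 mm behind the outer face of the drawer front; axes as the cabinet's. Inside 92 mm (x) by 80 mm (y); side, middle and back walls 4 mm thick, 46 mm above the floor; the front panel rises 63 mm above the floor.
- socket_bay (a point): Centre of the floor of the blue-lined bay (the -y one), same size and height as the orange one; axes as the cabinet's.
- rack: Dark steel rack on the cabinet, same origin and axes. Uprights at y +-160 mm (x 30 to 60) carry level arms reaching to x = -80 mm, at 244 to 260 mm height (285 at their upturned ends), and a rail 10 mm thick along y at x 10, z 256 mm. No more than 3 N may touch the rack or the wrench.
- wrench_mid (a point): Point on the axis of the torque wrench, which is fixed in the rack along the cabinet's y from -190 to +224 mm, 60 mm in front of the cabinet's face, 270 mm above the bench; shaft 18 mm thick, black grip 28 mm thick (y -190 to -60), head 38 mm wide (y 186 to 224).
- cup_insert: Bystander: black plastic cup holder insert, 84 mm wide, 70 mm tall, origin under its centre.
- cap_tray: Bystander: clear acrylic tray 120 x 90 x 28 mm with valve caps, origin under its centre.
- gapper: Bystander: steel spark plug gapper, disc 38 mm wide, 5 mm thick, with a tab; origin under the disc's centre.
- scraper: Bystander: blue plastic scraper 180 mm long, lying flat, less than 30 mm high.

How it is judged (in metres and radians):
On the way, in this order (a step that is already met when the one before it is completed fails the run):
1. Plug in the orange-lined bay and socket in the blue-lined bay, both let go and at rest, the drawer still open at least 60 mm (x of plug in the frame of plug_bay between -0.046 and 0.046 m and y of plug in the frame of plug_bay between -0.041 and 0.041 m and z of plug in the frame of plug_bay between -0.004 and 0.045 m and x of socket in the frame of socket_bay between -0.046 and 0.046 m and y of socket in the frame of socket_bay between -0.041 and 0.041 m and z of socket in the frame of socket_bay between -0.004 and 0.045 m and contact force between the fingers and plug below 0.05 N and contact force between the fingers and socket below 0.05 N and linear speed of each of plug, socket below 0.03 m/s and value of joint drawer above 0.06 m), for 0.2 s.
2. The drawer fully home (within 3 mm) and pressed by the fingers against its stop with more than 14 N (value of joint drawer below 0.003 m and contact force between the fingers and cabinet above 14 N), for 0.3 s.
At the end, for the whole second after the job is handed in: The plug's centre is within the orange-lined bay and the socket's origin within the blue-lined bay (inside the walls, less than 45 mm above the bay floor), both released and at rest, and the drawer is within 3 mm of fully home (x of plug in the frame of plug_bay between -0.046 and 0.046 m and y of plug in the frame of plug_bay between -0.041 and 0.041 m and z of plug in the frame of plug_bay between -0.004 and 0.045 m and x of socket in the frame of socket_bay between -0.046 and 0.046 m and y of socket in the frame of socket_bay between -0.041 and 0.041 m and z of socket in the frame of socket_bay between -0.004 and 0.045 m and contact force between the fingers and plug below 0.05 N and contact force between the fingers and socket below 0.05 N and linear speed of each of plug, socket below 0.03 m/s and value of joint drawer below 0.003 m); the robot touches nothing.
It fails at once if The torque wrench or its rack is knocked (more than 3 N, by the robot or a carried thing) (contact force between anything else and rack above 3 N).
It fails at once if The plug is let go with its centre more than 140 mm above the bench (height (world z) of plug above 0.14 m and contact force between the fingers and plug below 0.01 N).
It fails at once if The socket is let go with its origin more than 130 mm above the bench (height (world z) of socket above 0.13 m and contact force between the fingers and socket below 0.01 N).
It fails at once if The drawer or cabinet is rammed (over 40 N) or the drawer slammed (over 0.35 m/s) (contact force between any of the fingers, the arm and cabinet above 40 N or velocity of joint drawer below -0.35 m/s).
It fails at once if A bystander is moved more than 30 mm (distance of any of cup_insert, cap_tray, gapper, scraper from where it was at the start of the episode above 0.03 m).
It also fails if it takes over 72 s, if anything falls off the work surface, if the arm or the gripper's body presses on something with over 40 N, if the wrist force passes 120 N, or if a joint passes its speed limit or range.

## Working session

There is one attempt and no reset: what is moved stays moved. The work goes in short steps, Python scripts to look and compute and a tool call to move; the robot and the scene stay as the last step left them, time stands still between calls to the robot, and variables do not carry over. Pictures are saved under pics/ and viewed, at most 10 in all, crops included, and the job is handed in when it is done.

Besides the shell and the picture viewer there is one more tool, called after "Request:" as a command line: name --argument value ..., lists and objects as JSON in quotes. move_arm: Moves the arm, as the interface text tells. Its arguments: {"type":"object","properties":{"commands":{"type":"array","items":{"type":"array"}}},"required":["commands"]}

```bash
ls; mkdir -p pics; python3 - <<'E'
from station import robot
import cv2,json
print([a for a in dir(robot) if a[0]!='_'],robot.pinch_z)
for n in("scene","top"):
    cv2.imwrite(f"pics/{n}0.png",robot.capture(n)); print(robot.camera_model(n))
print(robot.state())
E
```

```text
pics
['IKError', 'camera_model', 'capture', 'hand_in', 'pinch_z', 'state'] 18.700000000000003
{'vfov': 51.44841816707875, 'cx': 248.93074204512573, 'cy': 189.95088915732543, 'dist_coeffs': array([0.0469187, 0.       , 0.       , 0.       , 0.       ]), 'xyz': array([1268.38671693,  315.11683196,  693.60376863]), 'orientation': array([-123.3294928 ,    0.84899707,  120.85616412])}
{'vfov': 52.69165908124322, 'cx': 248.02314552400208, 'cy': 190.1712612944776, 'dist_coeffs': array([0.03726789, 0.        , 0.        , 0.        , 0.        ]), 'xyz': array([ 395.01566287,  -87.33086759, 1204.52646367]), 'orientation': array([-1.70606500e+02,  1.63952853e-02, -8.92515267e+01])}
{'t': 0.1, 'joint_positions': array([-8.44994112e+01,  2.79146728e+00,  5.60161696e+00,  9.29338086e+01,
        1.43015509e-03,  8.26774592e+01]), 'dq': array([ 0.03857508, -0.07504302,  0.15156886,  0.02949907, -0.05345784,
        0.02777726]), 'joint_torque': array([ 2.59330256e-03, -3.39851296e+01,  3.20935965e+01,  1.58675259e-02,
       -1.34633556e-04,  4.58305394e-06]), 'tool_pos': array([ 116.46112804, -511.36067321,  230.21762269]), 'tcp_rot': array([-1.79877532e+02, -1.71794022e-02,  1.28231097e+01]), 'force': array([-0.13974489,  0.12421091, -0.82279158]), 'moment': array([-0.00905182,  0.01465221, -0.00511233]), 'grasp_force': 0.0, 'grip_width': 85.69930544413988}
```

View pics/scene0.png

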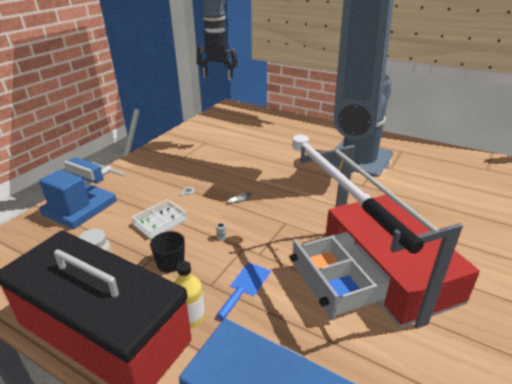

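View pics/top0.png

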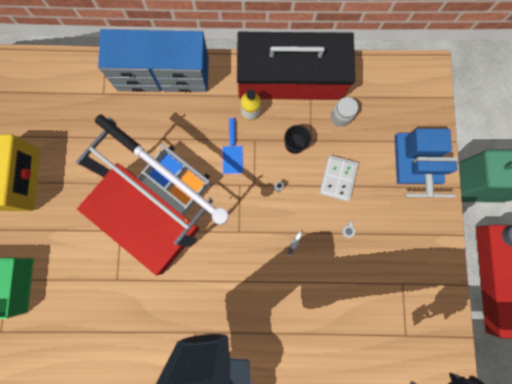

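```bash
cat > h.py <<'E'
import numpy as np,cv2
from scipy.spatial.transform import Rotation as Ro
from station import robot
C={n:robot.camera_model(n) for n in("scene","top")}
def KRt(n):
    c=C[n]; f=192/np.tan(np.radians(c["vfov"])/2)
    K=np.array([[f,0,c["cx"]],[0,f,c["cy"]],[0,0,1]])
    return K,c["dist_coeffs"],Ro.from_euler("xyz",c["orientation"],degrees=True).as_matrix(),np.array(c["xyz"])
def ray(n,p):
    K,d,R,o=KRt(n); u=cv2.undistortPoints(np.array([[p]],float),K,d)[0,0]
    v=R@np.r_[u,1]; return o,v/np.linalg.norm(v)
def onz(n,p,z):
    o,v=ray(n,p); return o+v*(z-o[2])/v[2]
def tri(p,q):  # scene px, top px -> point, gap
    a,u=ray("scene",p); b,v=ray("top",q)
    s=np.linalg.lstsq(np.c_[u,-v],b-a,rcond=None)[0]
    P,Q=a+s[0]*u,b+s[1]*v; return (P+Q)/2,np.linalg.norm(P-Q)
def proj(n,P):
    K,d,R,o=KRt(n); P=np.atleast_2d(np.array(P,float))
    r=cv2.Rodrigues(R.T)[0]; return cv2.projectPoints(P,r,-R.T@o,K,d)[0][:,0]
def zoom(n,box,k,name,im=None):
    im=robot.capture(n) if im is None else im; x0,y0,x1,y1=box
    z=cv2.resize(im[y0:y1,x0:x1],None,fx=k,fy=k,interpolation=cv2.INTER_CUBIC)
    for x in range(-(-x0//20)*20,x1,20): cv2.putText(z,str(x),((x-x0)*k,10),0,.35,(0,0,255));cv2.line(z,((x-x0)*k,12),((x-x0)*k,18),(0,0,255))
    for y in range(-(-y0//20)*20,y1,20): cv2.putText(z,str(y),(0,(y-y0)*k+4),0,.35,(0,0,255));cv2.line(z,(22,(y-y0)*k),(28,(y-y0)*k),(0,0,255))
    cv2.imwrite(f"pics/{name}.png",z)
E
python3 - <<'E'
from h import *
T=cv2.imread("pics/top0.png");S=cv2.imread("pics/scene0.png")
zoom("top",(70,105,330,285),3,"topz",T); zoom("scene",(180,125,480,325),2,"scz",S)
for nm,im,boxes in(("top",T,{"plug":(280,225,310,260),"socket":(265,172,295,198)}),("scene",S,{"plug":(222,185,256,208),"socket":(208,215,235,246)})):
    hsv=cv2.cvtColor(im,cv2.COLOR_BGR2HSV)
    for k,(a,b,c,d) in boxes.items():
        sub=im[b:d,a:c].astype(int); bg=np.median(sub.reshape(-1,3),0); m=(hsv[b:d,a:c,1]<75).astype(np.uint8)
        m|=(hsv[b:d,a:c,2]<70).astype(np.uint8)
        n,l,st,ce=cv2.connectedComponentsWithStats(m); i=1+st[1:,4].argmax()
        ys,xs=np.where(l==i); (cx,cy),wh,an=cv2.minAreaRect(np.c_[xs,ys].astype(np.float32))
        print(nm,k,st[i]+[a,b,0,0,0],ce[i]+[a,b],"rect",cx+a,cy+b,wh,an)
    for k,lo,hi in(("orange",(5,150,150),(18,255,255)),("blue",(105,150,120),(125,255,255))):
        m=cv2.inRange(hsv,np.array(lo),np.array(hi)); n,l,st,ce=cv2.connectedComponentsWithStats(m)
        for i in range(1,n):
            if 30<st[i,4]<3000: print(nm,k,st[i],ce[i])
E
```

```text
top plug [288 231  15  25 156] [294.64102564 242.33333333] rect 294.4000015258789 242.70000076293945 (7.602630138397217, 26.832813262939453) 26.56505012512207
top socket [274 181  11  11  87] [278.6091954  186.04597701] rect 278.49999809265137 186.0 (9.15255355834961, 10.53930377960205) 33.690067291259766
top orange [181 171  22  20 238] [191.47478992 180.17226891]
top orange [170 186  20  18 143] [179.67132867 194.44755245]
top blue [223 119  19  54 588] [232.24489796 153.20238095]
top blue [ 396  129   60   54 2057] [423.29168692 155.66504618]
top blue [160 154  22  20 215] [170.39534884 163.38604651]
top blue [150 170  18  16 126] [158.29365079 177.22222222]
scene plug [227 192  25  12 160] [238.725 197.4  ] rect 238.8000030517578 197.39999961853027 (7.589465618133545, 25.298219680786133) 71.56504821777344
scene socket [215 222  12  19 170] [220.78823529 231.11176471] rect 220.5614767074585 231.1762294769287 (18.197683334350586, 10.140003204345703) 84.80557250976562
scene orange [313 255  16  12 105] [320.24761905 260.22857143]
scene blue [218 264  51  56 810] [245.72098765 284.1617284 ]
scene blue [330 276  28  19 307] [343.57980456 284.83061889]
```

View pics/topz.png

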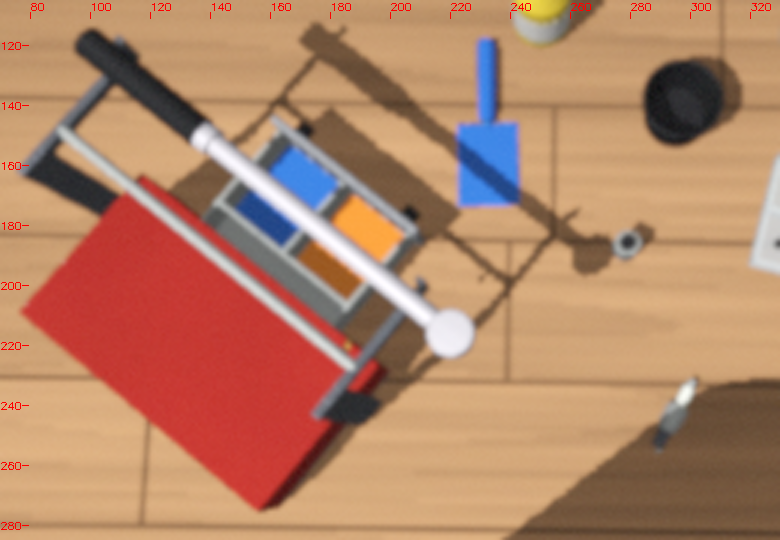

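View pics/scz.png

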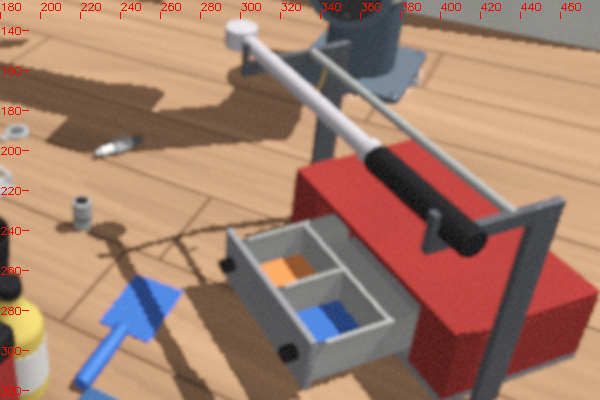

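```bash
python3 - <<'E'
from h import *
np.set_printoptions(precision=1,suppress=True)
print("tcp px",proj("scene",[116.5,-511.4,230.2]),proj("top",[116.5,-511.4,230.2]))
print("base",proj("scene",[[0,0,0],[0,0,200]]))
cab=[onz("top",p,100) for p in((77,209),(157,275),(197.5,227),(117,164))]
print("cab",np.array(cab),[np.linalg.norm(cab[i]-cab[(i+1)%4]) for i in range(4)])
for nm,p,q in(("knobR+",(293.5,257.5),(206.5,176)),("knobL",(324,301),(171.5,148)),("plug",(238.8,197.4),(294.4,242.7)),("socket",(220.7,231.1),(278.6,186)),
  ("wr_gripend",(414,244),(100,119)),("wr_shaftjoint",(366,202),(138,151)),("head",(300,142),(221,216)),
  ("panel+",(295.5,240.5),(212,181)),("panel-",(334,318),(161,145))):
    P,g=tri(p,q); print(nm,P,"gap",round(g,1))
print("socket top z42",onz("top",(278.6,185.5),42),onz("scene",(220.8,225.5),42),"base",onz("scene",(221.5,239),0))
a,b=onz("top",(298.5,232),10),onz("top",(290.5,253.5),10);print("plug white",a,"dark",b,np.linalg.norm(a-b))
a,b=onz("scene",(251,194),10),onz("scene",(227.5,201.5),10);print("plug ends scene",a,b)
for z in (45,):print("knobs z50",onz("top",(206.5,176),50),onz("top",(171.5,148),50))
E
```

```text
tcp px [[217.8  82. ]] [[429.2 379.4]]
base [[358.7 158.4]
 [367.2 104.6]]
cab [[517.1 401.1 100. ]
 [335.7 165.  100. ]
 [469.8  57.5 100. ]
 [649.9 297.3 100. ]] [np.float64(297.76452379505236), np.float64(171.8933875464821), np.float64(299.9000701790013), np.float64(168.53394541105268)]
knobR+ [627.9  42.1  50.3] gap 0.1
knobL [713.7 151.7  51.2] gap 0.1
plug [ 432.9 -229.5   11.5] gap 3.7
socket [ 605.  -179.3   23. ] gap 1.1
wr_gripend [724.9 286.3 271.6] gap 1.5
wr_shaftjoint [645.  187.3 269.1] gap 3.3
head [485.3 -20.6 271.3] gap 0.3
panel+ [604.7  27.9  79.2] gap 12.5
panel- [728.6 184.3  35.1] gap 7.7
socket top z42 [ 602.9 -177.4   42. ] [ 604.8 -178.6   42. ] base [ 608.9 -176.2    0. ]
plug white [ 464.7 -240.8   10. ] dark [ 399.4 -215.9   10. ] 69.87197227780572
plug ends scene [ 397.4 -209.6   10. ] [ 466.8 -250.3   10. ]
knobs z50 [627.9  42.1  50. ] [714.1 152.   50. ]
```

```bash
python3 - <<'E'
from h import *
zoom("scene",(150,0,420,200),3,"grip",cv2.imread("pics/scene0.png"))
print(proj("scene",[[116.5,-511.4,z] for z in(230,300,350,400,450)]))
E
```

```text
[[217.77335487  82.02982579]
 [216.57464301  62.14742333]
 [215.67019449  47.20559415]
 [214.72195113  31.59399017]
 [213.72633748  15.26012784]]
```

View pics/grip.png

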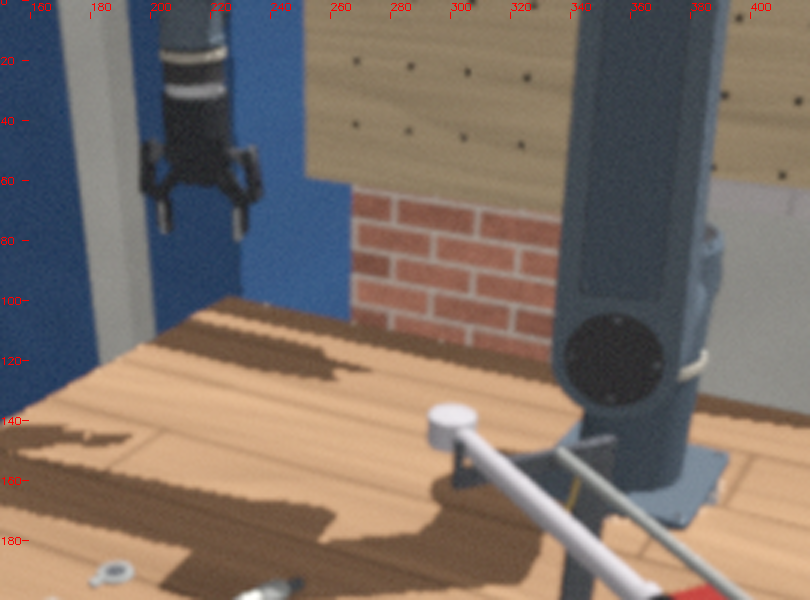

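Request:
move_arm --commands '[[[3,2,-0.5],0.12,8.5],[[6,4,-1],0.24,8.5],[[9,6,-1.5],0.36,8.5],[[12,8,-2],0.48,8.5],[[15,10,-2.5],0.6,8.5],[[18,12,-3],0.72,8.5],[[21,14,-3.5],0.84,8.5],[[24,16,-4],0.96,8.5],[[27,18,-4.5],1.08,8.5],[[30,20,-5],1.2,8.5]]'

```text
t: 0.93
tool_pos: [417.5, -310.4, 180.5]
tcp_rot: [-180.0, -0.0, 81.9]
force: [0.4, -1.1, -0.2]
grip_width: 85.2
grasp_force: 0.0
```

Request:
move_arm --commands '[[[3.2,2.1,-1],0.12,8.5],[[6.4,4.3,-2],0.24,8.5],[[9.7,6.4,-3],0.36,8.5],[[12.9,8.6,-4],0.48,8.5],[[16.1,10.7,-5],0.6,8.5],[[19.35,12.9,-6],0.72,8.5],[[19.35,12.9,-6],0.84,8.5],[[19.35,12.9,-6],0.96,8.5],[[19.35,12.9,-6],1.05,8.5],[[19.35,12.9,-6],1.05,8.5]]'

```text
t: 1.77
tool_pos: [609.7, -182.2, 120.0]
tcp_rot: [-180.0, -0.1, 141.9]
force: [0.6, -0.6, 0.7]
grip_width: 84.8
grasp_force: 0.0
```

```bash
python3 - <<'E'
from h import *
s=robot.state();print(s["tool_pos"],s["tcp_rot"],s["joint_positions"])
zoom("scene",(170,110,300,260),4,"overs");t=robot.capture("top");zoom("top",(215,130,345,280),4,"overt",t)
E
```

```text
[ 609.73759032 -182.22376239  119.97110498] [-1.79962098e+02 -1.24130443e-01  1.41868391e+02] [-2.26717522e+01  1.97270464e+01  1.25375814e+01  8.29402775e+01
 -3.44240212e-03  1.54598201e+01]
```

View pics/overs.png

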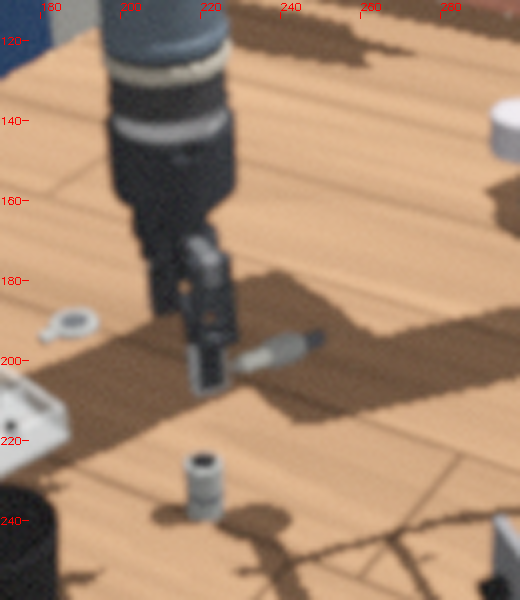

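Request:
move_arm --commands '[[[0,0,-3],0,8.5],[[0,0,-6],0,8.5],[[0,0,-9],0,8.5],[[0,0,-10.6],0,8.5],[[0,0,-10.6],0,8.5],[[0,0,-10.6],0,5],[[0,0,-10.6],0,2],[[0,0,-10.6],0,2],[[0,0,-10.6],0,2],[[0,0,-10.6],0,2]]'

```text
t: 2.7
tool_pos: [611.2, -183.6, 17.4]
tcp_rot: [180.0, 0.2, 141.7]
force: [1.4, 0.9, 12.0]
grip_width: 25.4
grasp_force: 20.5
```

Request:
move_arm --commands '[[[0,0,0],0,1],[[0,0,0],0,1],[[0,0,0],0,1],[[0,0,0],0,1],[[0,0,2],0,1],[[0,0,4],0,1],[[0,0,7],0,1],[[0,0,10],0,1],[[0,0,10],0,1]]'

```text
t: 3.45
tool_pos: [613.6, -184.3, 123.0]
tcp_rot: [179.8, 0.6, 141.7]
force: [1.2, -0.7, 2.5]
grip_width: 24.1
grasp_force: 59.0
```

```bash
python3 - <<'E'
from h import *
s=robot.state();print(s["tool_pos"],s["tcp_rot"],s["joint_positions"])
zoom("scene",(160,90,300,240),4,"held")
E
```

```text
[ 613.6337784  -184.31665577  122.98560025] [179.81456597   0.64615546 141.73690699] [-2.27147588e+01  1.94382429e+01  1.25142611e+01  8.24038043e+01
  5.44953301e-03  1.55473205e+01]
```

View pics/held.png

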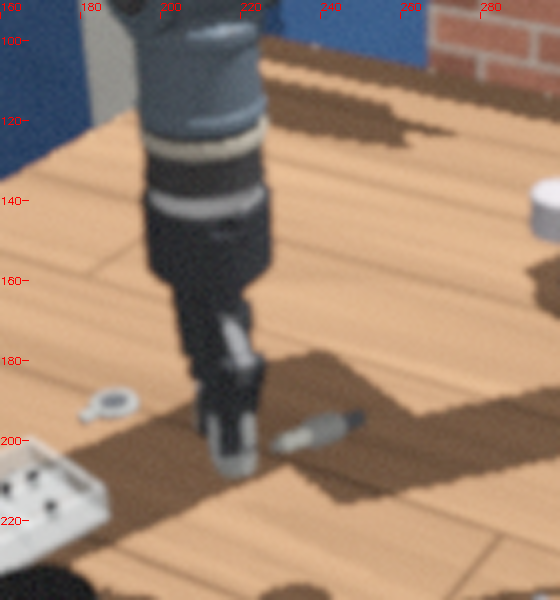

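Request:
move_arm --commands '[[[0.5,3,0],0,1],[[1,6.5,0],0,1],[[1.5,10,0],0,1],[[2,13.5,0],0,1],[[2.6,17,0],0,1],[[3.2,20,0],0,1],[[3.4,22,0],0,1],[[3.4,22,0],0,1],[[3.4,22,0],0,1]]'

```text
t: 4.25
tool_pos: [642.8, 38.4, 113.2]
tcp_rot: [-179.9, -0.1, 141.9]
force: [0.0, -0.6, -1.2]
grip_width: 24.1
grasp_force: 59.1
```

```bash
python3 - <<'E'
from h import *
s=robot.state();print(s["tool_pos"],s["tcp_rot"],s["force"],s["moment"],s["grip_width"],s["dq"])
t=robot.capture("top");S=robot.capture("scene");cv2.imwrite("pics/w1t.png",t);cv2.imwrite("pics/w1s.png",S)
hsv=cv2.cvtColor(t,cv2.COLOR_BGR2HSV)
print(proj("scene",s["tool_pos"]),proj("top",s["tool_pos"]))
a=S[60:250,230:400];b=t[90:240,120:270]
f=lambda i:cv2.resize(i,None,fx=2.6,fy=2.6,interpolation=2)
a,b=f(a),f(b);o=np.zeros((max(len(a),len(b)),a.shape[1]+b.shape[1]+4-4,3),np.uint8);o[:len(a),:a.shape[1]]=a;o[:len(b),a.shape[1]:]=b
print(o.shape);cv2.imwrite("pics/w1.png",o[:600,:800])
E
```

```text
[642.84128089  38.44960341 113.2338312 ] [-1.79865919e+02 -1.43579780e-01  1.41885215e+02] [ 0.03590039 -0.56475834 -1.23794917] [-0.04509552  0.01044355  0.00047044] 24.14940717322608 [-2.40624493 -0.42660293  0.09394108  0.08885217 -0.82986234 -0.18789686]
[[290.35251099 239.88434297]] [[205.5922497  166.56987932]]
(494, 832, 3)
```

View pics/w1.png

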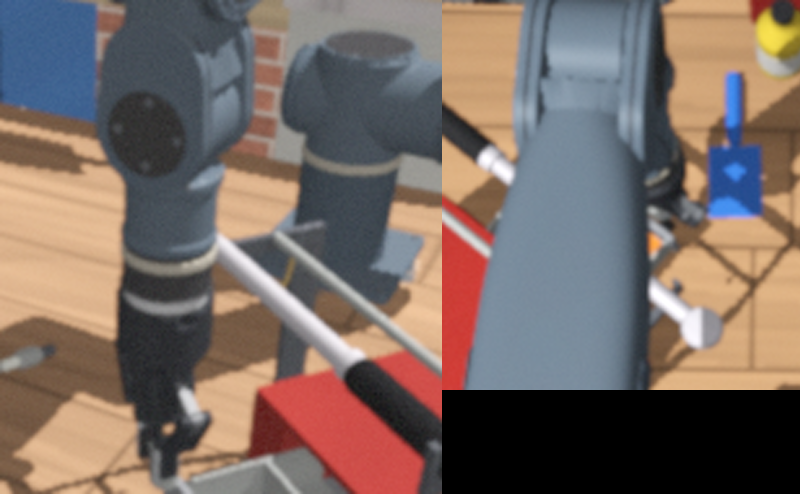

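Request:
move_arm --commands '[[[2.5,3.2,0],0,1],[[5,6.5,0],0,1],[[5,6.5,0],0,1],[[4,7.3,0],0,1],[[3.2,7.9,0],0,1],[[2.6,8.4,0],0,1],[[2.3,8.6,-0.2],0,1],[[2.3,8.6,-0.2],0,1],[[2.3,8.6,-0.2],0,1]]'

```text
t: 5.1
tool_pos: [666.9, 122.3, 113.3]
tcp_rot: [-180.0, 0.0, 141.7]
force: [-0.2, -0.7, -1.5]
grip_width: 24.2
grasp_force: 59.3
```

```bash
python3 - <<'E'
from h import *
s=robot.state();print(s["tool_pos"],s["tcp_rot"],s["force"],s["grip_width"])
S=robot.capture("scene");zoom("scene",(260,90,420,310),3,"pre",S)
M=np.array([610,140.5,0]);X=np.array([-.788,.6155,0]);d=np.array(s["tool_pos"])-M;print("x,y rel wrench",d@X,d@[-.6155,-.788,0])
E
```

```text
[666.93801426 122.26553779 113.27778209] [-1.79989265e+02  2.01785279e-02  1.41693217e+02] [-0.19508364 -0.71294355 -1.46073978] 24.182205339613695
x,y rel wrench -56.09046672252822 -20.676591558052856
```

View pics/pre.png

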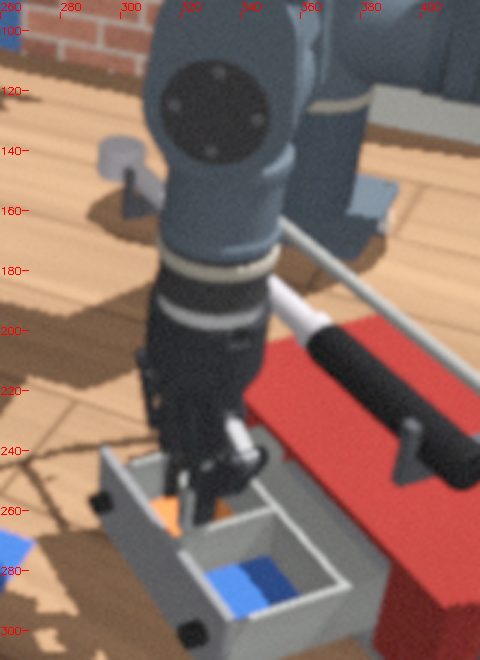

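```bash
python3 - <<'E'
from h import *
np.set_printoptions(precision=1,suppress=True)
M=np.array([610,140.5,0]);X=np.array([-.788,.6155,0]);Y=np.array([-.6155,-.788,0])
f=lambda P:(np.array([(P-M)@X,(P-M)@Y]),P[2])
for nm,c,p,z in(("midwall back","scene",(350.5,257),68),("midwall front","scene",(322,270),68),("back right","scene",(375,284),68),("panel top left","scene",(294,240),85),
 ("panel top right inner","scene",(336,297),85),("blue floor c top","top",(164.5,169.5),22),("orange floor c top","top",(186,186.5),22),("panel + top","top",(209.5,182),85),("panel - top","top",(162,145),85)):
    print(nm,f(onz(c,p,z)))
p=[666.9,122.3,0]; q=np.array(p)+7*X
print("socket drop px floor, tool tip", proj("scene",[[q[0],q[1],22],[q[0],q[1],98],[p[0],p[1],113]]))
E
```

```text
midwall back (array([35.8,  3.7]), np.float64(68.0))
midwall front (array([-44.1,  -8.4]), np.float64(68.0))
back right (array([ 37.2, -84.1]), np.float64(68.0))
panel top left (array([-65.3,  86. ]), np.float64(85.0))
panel top right inner (array([-65.8, -97.2]), np.float64(85.0))
blue floor c top (array([-11.3, -54.5]), np.float64(22.0))
orange floor c top (array([-12.1,  32.3]), np.float64(22.0))
panel + top (array([-63.3,  92.3]), np.float64(85.0))
panel - top (array([-61.1, -89.4]), np.float64(85.0))
socket drop px floor, tool tip [[321.1 289.5]
 [324.1 264.2]
 [321.8 259.7]]
```

Request:
move_arm --commands '[[[0,0.2,0],0,1],[[0,0.4,0],0,1],[[0,0.4,0],0,1],[[0,0.4,0],0,1],[[0,0.4,0],0,4.5],[[0,0.4,0],0,4.5],[[0,0.4,0],0,4.5],[[0,0.4,0],0,4.5],[[0,0.4,0],0,4.5],[[0,0.4,0],0,4.5]]'

```text
t: 5.98
tool_pos: [667.1, 127.1, 113.4]
tcp_rot: [180.0, 0.0, 141.7]
force: [-0.4, -0.4, 0.7]
grip_width: 45.5
grasp_force: 0.0
```

```bash
python3 - <<'E'
from h import *
s=robot.state();print(s["tool_pos"],s["force"],s["grip_width"])
S=robot.capture("scene");cv2.imwrite("pics/rel.png",S)
a=cv2.imread("pics/scene0.png").astype(int);d=np.abs(a-S).sum(2)[262:300,322:365]
hsv=cv2.cvtColor(S,cv2.COLOR_BGR2HSV);m=cv2.inRange(hsv,(100,120,60),(128,255,255))[262:310,315:370]
for r in m[::2]:print(''.join('#' if v else '.' for v in r))
E
```

```text
[667.05035613 127.08922692 113.41649229] [-0.42156204 -0.39407382  0.6904514 ] 45.45216599905009
.......................................................
.......................................................
.......................................................
.......................................................
.......................................................
.......................................................
.......................................................
...............................####....................
.......................##############..................
.................#####################.................
................########################...............
................#########################..............
.................##########################............
...................#########################...........
....................##################.................
......................###########......................
.......................#####...........................
.......................................................
.......................................................
.......................................................
.......................................................
.......................................................
.......................................................
.......................................................
```

Request:
move_arm --commands '[[[1.6,-1.2,0],0,4.5],[[3.1,-2.4,0],0,4.5],[[2,-4,0],0,4.5],[[0.5,-6.5,0],0,4.5],[[-2,-9,1],0,4.5],[[-3,-13,1],0,4.5],[[-4,-17,1],0,4.5],[[-5,-21,1],0,4.5],[[-7,-24.5,1],0,4.5],[[-9,-28,1],0,4.5]]'

```text
t: 6.87
tool_pos: [576.3, -154.8, 123.5]
tcp_rot: [180.0, 0.0, 141.7]
force: [0.8, 0.1, 0.4]
grip_width: 45.2
grasp_force: 0.0
```

```bash
python3 - <<'E'
from h import *
S=robot.capture("scene");T=robot.capture("top");cv2.imwrite("pics/s2.png",S);cv2.imwrite("pics/t2.png",T)
f=lambda i:cv2.resize(i,None,fx=4,fy=4,interpolation=2)
a,b=f(S[225:335,285:390]),f(T[135:235,140:235]); h=max(len(a),len(b)); o=np.zeros((h,a.shape[1]+b.shape[1],3),np.uint8);o[:len(a),:a.shape[1]]=a;o[:len(b),a.shape[1]:]=b
print(o.shape);cv2.imwrite("pics/after1.png",o)
E
```

```text
(440, 800, 3)
```

View pics/after1.png

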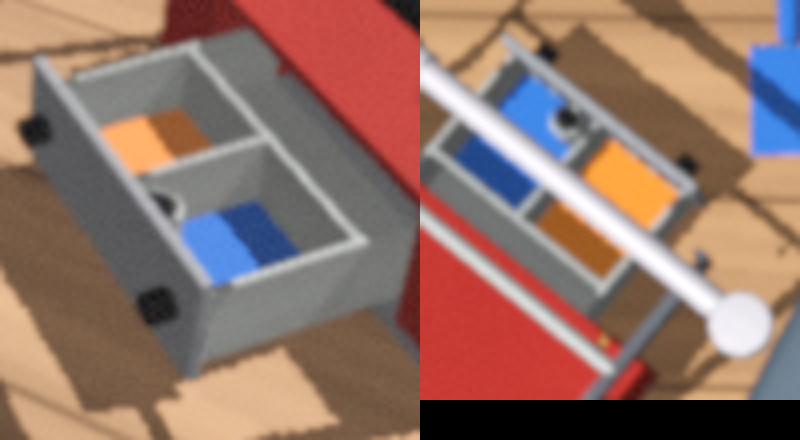

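Request:
move_arm --commands '[[[-3,-2.2,0],0.1,5],[[-6,-4.4,0],0.19,5],[[-9,-6.7,0],0.19,5],[[-12.05,-8.9,0],0.19,5],[[-12.05,-8.9,-3],0.19,5],[[-12.05,-8.9,-6.5],0.19,5],[[-12.05,-8.9,-9.5],0.19,5],[[-12.05,-8.9,-11],0.19,5],[[-12.05,-8.9,-12],0.19,5],[[-12.05,-8.9,-12],0.19,5]]'

```text
t: 7.8
tool_pos: [454.9, -240.3, 0.7]
tcp_rot: [180.0, -0.3, 152.6]
force: [-1.1, 1.5, -0.4]
grip_width: 49.9
grasp_force: 0.0
```

```bash
python3 - <<'E'
from h import *
s=robot.state();print(s["tool_pos"],s["tcp_rot"],s["force"],s["grip_width"])
E
```

```text
[ 454.87969964 -240.28353267    0.70834962] [179.95104786  -0.2785989  152.64600901] [-1.07309697  1.54203685 -0.35770333] 49.93129361172222
```

Request:
move_arm --commands '[[[0,0,0.2],0,3.5],[[0,0,0.2],0,2.5],[[0,0,0.2],0,1.8],[[0,0,0.2],0,1.2],[[0,0,0.2],0,0.5],[[0,0,0.2],0,0.3],[[0,0,0.2],0,0.3],[[0,0,0.2],0,0.3],[[0,0,0.2],0,0.3],[[0,0,0.2],0,0.3]]'

```text
t: 8.63
tool_pos: [458.1, -242.9, 6.8]
tcp_rot: [-180.0, 0.2, 152.6]
force: [1.2, -0.5, 5.7]
grip_width: 8.5
grasp_force: 59.0
```

Request:
move_arm --commands '[[[0,0,1],0,0.3],[[0,0,2.5],0,0.3],[[0,0,4.5],0,0.3],[[0,0,7],0,0.3],[[0,0,9.5],0,0.3],[[0,0,12],0,0.3],[[0,0,12],0,0.3],[[0,0,12],0,0.3]]'

```text
t: 9.3
tool_pos: [457.0, -242.3, 126.9]
tcp_rot: [-180.0, 0.1, 152.6]
force: [-0.0, 0.2, -0.0]
grip_width: 8.1
grasp_force: 58.6
```

```bash
python3 - <<'E'
from h import *
np.set_printoptions(precision=1,suppress=True)
s=robot.state();print(s["tool_pos"],s["tcp_rot"],s["force"],s["moment"],s["grip_width"])
S=robot.capture("scene");T=robot.capture("top");cv2.imwrite("pics/s3.png",S);cv2.imwrite("pics/t3.png",T)
u=np.array([-.887,.462,0]);P=np.array(s["tool_pos"])+[0,0,6]
ps=proj("scene",[P,P+27*u,P+67*u]);pt=proj("top",[P,P+27*u,P+67*u]);print(ps,pt)
S0=cv2.imread("pics/scene0.png")
x0,y0=int(ps[0,0])-15,int(ps[:,1].min())-14
h=cv2.cvtColor(S,cv2.COLOR_BGR2HSV)
for y in range(y0,y0+40):print(y,''.join('#' if h[y,x,2]<70 else '+' if h[y,x,1]<90 and h[y,x,2]<160 else 'W' if h[y,x,1]<90 else '.' for x in range(x0,x0+60)))
print(x0)
d=np.abs(S0.astype(int)-S).sum(2)[185:208,222:256];print("orig place change",(d>90).sum())
E
```

```text
[ 457.  -242.3  126.9] [-180.     0.1  152.6] [-0.   0.2 -0. ] [-0.  0.  0.] 8.097344102753144
[[229.8 165. ]
 [238.1 162.5]
 [250.  158.8]] [[304.8 232.3]
 [300.4 241. ]
 [293.7 254.1]]
144 ......###############+++WWWW++..............................
145 ......################+++WW+++..............................
146 ......################++++++++..............................
147 ......+################++++++...............................
148 .......+#################++#+...............................
149 .........###################...........................W....
150 .........+#################+................................
151 ..........#################.................................
152 ..........+###############+.................................
153 ...........###############.............................W....
154 ...........+#############...................................
155 ..........W+###########++...................................
156 ..........W+#########.......................................
157 ..........W+########..............WWW.......................
158
[... 1012 characters left out ...]
........................
174 ............................................................
175 ............................................................
176 ............................................................
177 ............................................................
178 ............................................................
179 ............................................................
180 ............................................................
181 ............................................................
182 ............................................................
183 ............................................................
214
orig place change 151
```

Request:
move_arm --commands '[[[2.7,2,0],-0.05,0.3],[[5.4,4,0],-0.1,0.3],[[8.2,6.1,0],-0.15,0.3],[[10.9,8.2,0],-0.185,0.3],[[13.6,10.3,0],-0.185,0.3],[[16.3,12.2,-0.5],-0.185,0.3],[[17.2,15.5,-1],-0.185,0.3],[[18.1,19,-1],-0.185,0.3],[[18.9,22.5,-1],-0.185,0.3],[[19.7,25.5,-1],-0.185,0.3]]'

```text
t: 10.23
tool_pos: [651.8, 15.6, 111.9]
tcp_rot: [-179.8, -0.3, 142.1]
force: [-0.6, 0.6, -0.0]
grip_width: 8.7
grasp_force: 58.7
```

Request:
move_arm --commands '[[[0.4,2,0],0,0.3],[[0.8,3.9,0],0,0.3],[[0.8,3.9,-0.5],0,0.3],[[-0.4,4.9,-0.5],0,0.3],[[-1.6,5.8,-0.8],0,0.3],[[-2.2,6.3,-1],0,0.3],[[-2.5,6.5,-1],0,0.3],[[-2.5,6.5,-1],0,0.3],[[-2.5,6.5,-1],0,0.3],[[-2.5,6.5,-1],0,0.3]]'

```text
t: 11.07
tool_pos: [629.0, 77.3, 105.3]
tcp_rot: [180.0, 0.0, 142.0]
force: [0.6, -0.7, -1.1]
grip_width: 8.3
grasp_force: 58.8
```

```bash
python3 - <<'E'
from h import *
np.set_printoptions(precision=1,suppress=True)
s=robot.state();print(s["tool_pos"],s["tcp_rot"],s["force"],s["grip_width"])
M=np.array([610,140.5,0]);X=np.array([-.788,.6155,0]);d=np.array(s["tool_pos"])-M;print(d@X,d@[-.6155,-.788,0])
E
```

```text
[629.   77.3 105.3] [180.   0. 142.] [ 0.6 -0.7 -1.1] 8.325928425366701
-53.85271057520774 38.098760015245
```

Request:
move_arm --commands '[[[-0.1,0.1,-0.3],0,0.3],[[-0.25,0.2,-0.5],0,0.3],[[-0.25,0.2,-0.5],0,0.3],[[-0.25,0.2,-0.5],0,0.3],[[-0.25,0.2,-0.5],0,3.5],[[-0.25,0.2,-0.5],0,3.5],[[-0.25,0.2,-0.5],0,3.5],[[-0.25,0.2,-0.5],0,3.5],[[-0.25,0.2,-0.5],0,3.5]]'

```text
t: 11.82
tool_pos: [626.1, 80.1, 100.5]
tcp_rot: [180.0, 0.0, 142.0]
force: [-1.2, 0.5, -0.3]
grip_width: 35.1
grasp_force: 0.0
```

Request:
move_arm --commands '[[[0.8,-0.6,0],0,3.5],[[2,-1.5,0.3],0,3.5],[[4,-3,0.5],0,3.5],[[4,-4,0.5],0,3.5],[[3.5,-7,0.5],0,3.5],[[3,-10,0.5],0,3.5],[[2,-13,0.5],0,3.5],[[2,-16,0.5],0,3.5],[[2,-18,0.5],0,3.5]]'

```text
t: 12.57
tool_pos: [645.5, -103.3, 105.3]
tcp_rot: [-179.9, 0.0, 141.9]
force: [0.3, 0.1, -0.5]
grip_width: 35.2
grasp_force: 0.0
```

```bash
python3 - <<'E'
from h import *
np.set_printoptions(precision=1,suppress=True)
s=robot.state();print(s["tool_pos"],s["tcp_rot"],s["force"],s["grip_width"])
S=robot.capture("scene");T=robot.capture("top");cv2.imwrite("pics/s4.png",S);cv2.imwrite("pics/t4.png",T)
for im,x0,x1,y0,y1 in((S,292,380,232,300),(T,155,220,138,215)):
    h=cv2.cvtColor(im,cv2.COLOR_BGR2HSV)
    for y in range(y0,y1):
        r=''
        for x in range(x0,x1):
            H,s_,v=h[y,x]; r+='o' if H<20 and s_>120 else 'B' if 100<H<128 and s_>140 else '#' if v<60 else '+' if v<120 else 'w' if v<170 else 'W'
        print(y,r)
E
```

```text
[ 645.5 -103.3  105.3] [-179.9    0.   141.9] [ 0.3  0.1 -0.5] 35.153786346897185
232 WWWWWWWWWWWWWWWWWWWWWWWWWWWWWWWWWwoooooooooooooooo+++++++ooooooooooooooooooooooooooooooo
233 WWWWWWWWWWWWWWWWWWWWWWWWWWWWWWWWwooooooooooooo++++++++++++oooooooooooooooooooooooooooooo
234 WWWWWWWWWWWWWWWWWWWWWwwwwwwwwwwwwooooooo+++++++++++++++++++ooooooooooooooooooooooooooooo
235 WWWWWWWWWWWWWWWWwwwwwwww+ww+ww++oooo++wwwww++++++++w++++w++ooooooooooooooooooooooooooooo
236 WWWWWWWWwwwwwwwww++++wwwwwwwww++++wwwwwWWWww++++++w++++++++++ooooooooooooooooooooooooooo
237 Wwwwwwwww++wwwwwwwwwwwwwwwwwWwwwwwwwwWWWWWww++++++w++w+++++++ooooooooooooooooooooooooooo
238 wwwwwwwwwwwwWWWWWWWWWWWwwwwwwwwwWWWwwwwwwWWww+w+w+++w++++w++++oooooooooooooooooooooooooo
239 wwwwWWWWWWWWWWWWWWWWWWwwwwwwwwwWWwwwwww+wwWWwwww++w+ww+w+ww++++ooooooooooooooooooooooooo
240 wwwWWWWWWWWWWWWWWwwwwwwwWWWWwwwwwwwwww+++wwWWwwwww+ww+wwwww++++ooooooooooooooooooooooooo
241 WwwWWWWWWWWWWWWWwwwwwWWWWWwwwwwwwwwwww++++wwWWww++www+w+www++w+ooooooooooooooooooooooooo
242 WwwwWWWWWWWwwwwwwWWWWWwwwwwwwwwwwwwww+w++++wwWWwwwwwww+w+++w+++ooooooooooooooooooooo
[... 9995 characters left out ...]

205 ooWWWWWWWWoooooww++++++++wwwWWWWWw++++++o++++wwwwwwwwwwwwwwwwwwww
206 oooWWWWWWWWooooooww+++++++wwwWWWw+++++++o+++wwwwwwwwwwwwwwwwwwwww
207 ooooWWWWWWWWooooooww+++w+++wwWWww+++++++++++wwwwwwwwwwwwwwwwwwwww
208 oooooWWWWWWWwooooooww++++w++wwww+++++++o++++wwwwwwwwwwwwwwwwwwwww
209 ooooooWWWWWWWwWoooooww++ww+++w+++++++++++++wwwwwwwwwwwwwwwwwwwwww
210 ooooooooWWWWWWWWoooooww++++++++++++++o+++++wwwwwwwwwwwwwwwwwwwwww
211 oooooooooWWWWWWWWooooooww+++++++++oooo+++++wwwwwwwwwwwwwwwwwwwwww
212 ooooooooooWWWWWWWWooooooww+++++++++o++++++wwwwwwwwwwwwwwwwwwwwwww
213 oooooooooooWWWWWWWwWooooow++++++++++o+++++wwwwwwwwwwwwwwwwwwwwwww
214 oooooooooooooWWWWWWWWoooooo+++++++oo++++++wwwwwwwwwwwwwwwwwwwwwww
```

Request:
move_arm --commands '[[[0,0,4],0,0],[[0,0,8],0,0],[[0,2,12],0,0],[[3,4,15],0,0],[[7,4,15],0,0],[[11,4,15],0,0],[[15,4,15],0,0],[[19,4,15],0,0],[[23,4,15],0,0],[[27,4,15],0,0]]'

```text
t: 13.5
tool_pos: [798.7, -55.3, 214.6]
tcp_rot: [179.1, 1.2, 142.1]
force: [-0.8, -0.5, -1.3]
grip_width: 0.2
grasp_force: 0.0
```

```bash
python3 - <<'E'
from h import *
np.set_printoptions(precision=1,suppress=True)
s=robot.state();print(s["tool_pos"],s["tcp_rot"],s["joint_positions"])
E
```

```text
[798.7 -55.3 214.6] [179.1   1.2 142.1] [ -8.8  58.4  81.1 111.3   0.2  29.1]
```

Request:
move_arm --commands '[[[0,1,4],0,0],[[0,2,8],0,0],[[0,3,12],0,0],[[2,4,16],0,0],[[4,4,20],0,0],[[6,4,20],0,0],[[8,4,20],0,0],[[8,4,20],0,0]]'

```text
t: 14.17
tool_pos: [751.7, -16.4, 329.1]
tcp_rot: [177.5, 3.8, 141.9]
force: [0.9, -0.0, 0.0]
grip_width: -0.0
grasp_force: 0.0
```

```bash
python3 - <<'E'
from h import *
np.set_printoptions(precision=1,suppress=True)
s=robot.state();print(s["tool_pos"],s["tcp_rot"],s["joint_positions"])
E
```

```text
[751.7 -16.4 329.1] [177.5   3.8 141.9] [ -6.4  49.8  81.3 116.9   0.2  31.6]
```

Request:
move_arm --commands '[[[-4,0,-1],0,0],[[-8,0,-2],0,0],[[-12,0,-3],0,0],[[-12,0,-3],0,0],[[-12,0,-3],0,0]]'

```text
t: 14.58
tool_pos: [633.2, -16.9, 297.4]
tcp_rot: [177.5, 3.7, 141.9]
force: [-0.3, -0.1, 1.9]
grip_width: -0.2
grasp_force: 0.0
```

```bash
python3 - <<'E'
from h import *
np.set_printoptions(precision=1,suppress=True)
s=robot.state();print(s["tool_pos"],s["tcp_rot"],s["joint_positions"])
E
```

```text
[633.2 -16.9 297.4] [177.5   3.7 141.9] [-7.7 16.2 28.4 97.7  0.3 30.3]
```

Request:
move_arm --commands '[[[2,0,0],0.12,0],[[4,0,0],0.24,0],[[6,0,0],0.36,0],[[8,0,0],0.48,0],[[10,0,0],0.58,0],[[12,0,0],0.58,0]]'

```text
t: 15.08
tool_pos: [754.0, -17.2, 298.1]
tcp_rot: [177.5, 3.6, 175.3]
force: [1.9, -0.4, 1.5]
grip_width: 0.1
grasp_force: 0.0
```

Request:
move_arm --commands '[[[4,0,0],0,0],[[8,0,0],0,0],[[12,0,0],0,0],[[16,0,0],0,0],[[20,0,0],0,0],[[24,0,0],0,0]]'

```text
t: 15.58
tool_pos: [822.8, -12.6, 244.7]
tcp_rot: [177.4, 6.4, 175.1]
force: [-0.9, 0.2, 0.6]
grip_width: -0.2
grasp_force: 0.0
```

Request:
move_arm --commands '[[[4,0,0],0,0],[[8,0,0],0,0]]'

```text
t: 15.75
tool_pos: [852.4, -11.1, 224.1]
tcp_rot: [177.3, 8.7, 175.0]
force: [0.2, -0.3, -0.7]
grip_width: -0.0
grasp_force: 0.0
```

Request:
move_arm --commands '[[[0,0,4],0,0],[[0,0,8],0,0]]'

```text
t: 15.92
tool_pos: [828.0, -10.3, 276.6]
tcp_rot: [177.2, 9.4, 174.9]
force: [-1.2, -0.1, 1.5]
grip_width: 0.3
grasp_force: 0.0
```

Request:
move_arm --commands '[[[0,0,4],0,0],[[0,0,8],0,0],[[0,0,12],0,0],[[0,0,16],0,0],[[0,0,20],0,0]]'

```text
t: 16.33
tool_pos: [769.0, -8.2, 388.7]
tcp_rot: [177.1, 12.2, 174.8]
force: [-0.5, 0.8, -0.1]
grip_width: 0.3
grasp_force: 0.0
```

```bash
python3 - <<'E'
from h import *
np.set_printoptions(precision=1,suppress=True)
s=robot.state();print(s["tool_pos"],s["tcp_rot"],s["joint_positions"]);print(Ro.from_euler("xyz",s["tcp_rot"],degrees=True).as_matrix())
E
```

```text
[769.   -8.2 388.7] [177.1  12.2 174.8] [ -7.   45.7  81.3 113.5   3.3  -1.7]
[[-1.   0.1  0.2]
 [ 0.1  1.   0. ]
 [-0.2  0.  -1. ]]
```

Request:
move_arm --commands '[[[4,0,0],0,0],[[8,0,0],0,0],[[12,0,0],0,0]]'

```text
t: 16.58
tool_pos: [818.9, -6.8, 350.2]
tcp_rot: [176.9, 14.4, 174.7]
force: [0.8, -0.5, 0.1]
grip_width: -0.0
grasp_force: 0.0
```

Request:
move_arm --commands '[[[4,0,0],0,0],[[8,0,0],0,0],[[12,0,0],0,0]]'

```text
t: 16.83
tool_pos: [864.0, -5.4, 314.4]
tcp_rot: [176.8, 16.6, 174.5]
force: [0.3, 0.7, -0.1]
grip_width: -0.1
grasp_force: 0.0
```

Request:
move_arm --commands '[[[0,0,4],0,0],[[0,0,8],0,0],[[0,0,12],0,0]]'

```text
t: 17.08
tool_pos: [827.6, -4.3, 387.8]
tcp_rot: [176.6, 18.7, 174.4]
force: [-1.5, -0.1, 1.6]
grip_width: 0.1
grasp_force: 0.0
```

Request:
move_arm --commands '[[[0,0,4],0,0],[[0,0,8],0,0],[[0,0,12],0,0]]'

```text
t: 17.33
tool_pos: [790.4, -3.1, 453.4]
tcp_rot: [176.5, 21.1, 174.3]
force: [0.7, -0.6, 0.6]
grip_width: -0.3
grasp_force: 0.0
```

Request:
move_arm --commands '[[[4,0,0],0,0],[[8,0,0],0,0],[[12,0,0],0,0]]'

```text
t: 17.58
tool_pos: [847.2, -2.3, 414.3]
tcp_rot: [176.3, 23.2, 174.1]
force: [0.1, -0.2, -0.6]
grip_width: -0.4
grasp_force: 0.0
```

Request:
move_arm --commands '[[[4,0,0],0,0],[[8,0,0],0,0],[[12,0,0],0,0]]'

```text
t: 17.83
tool_pos: [898.0, -1.3, 377.4]
tcp_rot: [176.1, 25.4, 173.9]
force: [0.4, -0.3, 0.2]
grip_width: -0.4
grasp_force: 0.0
```

Request:
move_arm --commands '[[[0,0,4],0,0],[[0,0,8],0,0],[[0,0,12],0,0]]'

```text
t: 18.08
tool_pos: [861.5, -0.5, 446.9]
tcp_rot: [175.8, 27.7, 173.8]
force: [-1.0, 0.2, 1.2]
grip_width: 0.0
grasp_force: 0.0
```

Request:
move_arm --commands '[[[0,0,4],0,0],[[0,0,8],0,0],[[0,0,12],0,0]]'

```text
t: 18.33
tool_pos: [824.9, 0.6, 509.2]
tcp_rot: [175.6, 30.1, 173.6]
force: [0.3, 0.1, 0.6]
grip_width: 0.4
grasp_force: 0.0
```

Request:
move_arm --commands '[[[4,0,0],0,0],[[8,0,0],0,0],[[12,0,0],0,0]]'

```text
t: 18.58
tool_pos: [885.9, 1.1, 470.5]
tcp_rot: [175.3, 32.3, 173.3]
force: [0.1, 0.0, -0.6]
grip_width: -0.1
grasp_force: 0.0
```

Request:
move_arm --commands '[[[0,0,4],0,0],[[0,0,8],0,0],[[0,0,12],0,0]]'

```text
t: 18.83
tool_pos: [849.3, 2.0, 532.0]
tcp_rot: [175.0, 34.7, 173.1]
force: [-0.9, -0.0, 0.7]
grip_width: 0.2
grasp_force: 0.0
```

Request:
move_arm --commands '[[[4,0,0],0,0],[[8,0,0],0,0],[[12,0,0],0,0]]'

```text
t: 19.08
tool_pos: [909.8, 2.7, 499.1]
tcp_rot: [174.7, 37.2, 172.9]
force: [-0.7, 0.2, -0.9]
grip_width: 0.1
grasp_force: 0.0
```

```bash
python3 - <<'E'
from h import *
np.set_printoptions(precision=2,suppress=True)
s=robot.state();print(s["tool_pos"],s["tcp_rot"],s["joint_positions"]);R=Ro.from_euler("xyz",s["tcp_rot"],degrees=True).as_matrix();print(R)
z=R[:,2];print("az",np.degrees(np.arctan2(z[1],z[0])),"tilt",np.degrees(np.arccos(-z[2])))
S=robot.capture("scene");T=robot.capture("top")
for im,a,n in((S,"scene",0),):
    pass
for p in((180.0,280),):pass
# bottle: yellow
h=cv2.cvtColor(cv2.imread("pics/top0.png"),cv2.COLOR_BGR2HSV);m=cv2.inRange(h,(22,150,120),(35,255,255));m[:,:200]=0;m[:,300:]=0
ys,xs=np.where(m);print("bottle top px",xs.mean(),ys.mean(),xs.min(),xs.max())
h=cv2.cvtColor(cv2.imread("pics/scene0.png"),cv2.COLOR_BGR2HSV);m=cv2.inRange(h,(22,150,100),(35,255,255))
ys2,xs2=np.where(m[:,170:210]);print("scene",xs2.mean()+170,ys2.mean(),ys2.min(),ys2.max())
print(tri((xs2.mean()+170,ys2.mean()),(xs.mean(),ys.mean())), "cap",tri((183,267),(251,97)))
E
```

```text
[909.83   2.66 499.09] [174.73  37.25 172.86] [-5.54 42.93 81.34 91.07  4.3   1.28]
[[-0.79  0.07  0.61]
 [ 0.1   0.99  0.02]
 [-0.61  0.07 -0.79]]
az 1.5230808997424103 tilt 37.56536106743691
bottle top px 249.91774891774892 103.33333333333333 241 260
scene 183.1153846153846 286.2307692307692 275 326
(array([850.05, -92.39,  88.12]), np.float64(13.3843050340212)) cap (array([846.9 , -92.66, 138.86]), np.float64(6.980269241351122))
```

Request:
move_arm --commands '[[[-3.5,-0.5,-1],0,0],[[-7,-1,-2],0,0],[[-10.5,-1.5,-3],0,0],[[-14,-2,-4],0,0],[[-18,-3,-5],0.1,0],[[-22,-4,-6],0.2,0],[[-26,-5,-7],0.3,0],[[-30,-6,-8],0.4,0],[[-34,-6,-9],0.5,0],[[-37,-6,-10],0.6,0]]'

```text
t: 20.02
tool_pos: [586.0, -53.0, 412.7]
tcp_rot: [175.4, 37.2, -152.2]
force: [0.3, -0.7, -0.9]
grip_width: -0.2
grasp_force: 0.0
```

Request:
move_arm --commands '[[[-1,0,-1],0.1,0],[[-2,0,-2],0.2,0],[[-3,0,-3],0.3,0],[[-3,0,-4],0.4,0],[[-3,0,-4],0.5,0],[[-3,0,-4],0.6,0],[[-3,0,-4],0.7,0],[[-3,0,-4],0.8,0],[[-3,0,-4],0.9,0],[[-3,0,-4],1.0,0]]'

```text
t: 20.85
tool_pos: [558.6, -53.6, 371.2]
tcp_rot: [175.3, 36.7, -94.9]
force: [0.1, -1.0, 0.4]
grip_width: 0.5
grasp_force: 0.0
```

```bash
cat > st.py <<'E'
from h import *
np.set_printoptions(precision=2,suppress=True)
s=robot.state();p=np.array(s["tool_pos"]);print(s["t"],p,s["joint_positions"],s["force"]);R=Ro.from_euler("xyz",s["tcp_rot"],degrees=True).as_matrix()
z=R[:,2];print("az",np.degrees(np.arctan2(z[1],z[0])),"tilt",np.degrees(np.arccos(-z[2])),"closing",R[:,1])
d=p-[610,140.5,0];print("rel M",d@[-.788,.6155,0],d@[-.6155,-.788,0]); print("wrist~",p-367*z)
E
python3 st.py
```

```text
20.85 [558.57 -53.56 371.19] [ -29.34   27.38   43.28  127.78   30.51 -122.04] [ 0.09 -0.95  0.35]
az 92.96424410262678 tilt 36.91927077747524 closing [-1.    0.04  0.07]
rel M -78.92095911782616 184.57624512114876
wrist~ [ 569.97 -273.72  664.6 ]
```

Request:
move_arm --commands '[[[1.2,0,-3],0,0],[[2.4,0,-6],0,0],[[3.6,0,-9],0,0],[[4.8,0,-12],0,0],[[6,0,-15],0.1,0],[[7.2,0,-18],0.2,0],[[8,0,-21],0.3,0],[[8,0,-22],0.4,0],[[8,0,-22],0.5,0],[[8,0,-22],0.6,0]]'

```text
t: 21.68
tool_pos: [639.1, -53.6, 149.5]
tcp_rot: [175.0, 36.7, -60.7]
force: [1.0, -0.3, 0.6]
grip_width: 0.1
grasp_force: 0.0
```

Request:
move_arm --commands '[[[0,0.5,-1],0.09,0],[[0,1,-2],0.17,0],[[0,1.5,-3],0.25,0],[[0,2,-4],0.25,0],[[0,2,-4],0.25,0]]'

```text
t: 22.1
tool_pos: [634.5, -30.3, 105.1]
tcp_rot: [175.1, 36.5, -46.6]
force: [1.1, -0.6, -1.0]
grip_width: -0.1
grasp_force: 0.0
```

```bash
python3 st.py
```

```text
22.1 [634.46 -30.29 105.14] [ -15.49   68.17   75.07  131.41   13.45 -154.67] [ 1.07 -0.59 -0.98]
az 141.62355295769265 tilt 36.73611757770948 closing [-0.69 -0.72  0.07]
rel M -124.39466085882502 119.53350909119835
wrist~ [ 806.54 -166.57  399.25]
```

Request:
move_arm --commands '[[[1.3,2.9,-0.5],0,0],[[2.6,5.8,-1.5],0,0],[[3.9,8.7,-3.5],0,0],[[5.2,11.5,-5],0,0],[[5.2,11.5,-6],0,0],[[5.2,11.5,-6],0,0]]'

```text
t: 22.6
tool_pos: [653.0, 77.6, 69.5]
tcp_rot: [174.3, 38.3, -46.9]
force: [0.8, -0.6, -1.0]
grip_width: -0.1
grasp_force: 0.0
```

```bash
python3 st.py
```

```text
22.6 [653.    77.61  69.5 ] [  -7.78   74.55   81.31  131.44   18.18 -148.56] [ 0.82 -0.6  -0.97]
az 142.2413571001144 tilt 38.62653318110642 closing [-0.68 -0.72  0.08]
rel M -72.59163453888803 23.097319425482638
wrist~ [834.12 -62.68 356.21]
```

Request:
move_arm --commands '[[[-0.4,0.3,-0.1],0,0],[[-0.8,0.6,-0.3],0,0],[[-1.2,0.9,-0.5],0,0],[[-1.6,1.25,-0.7],0,0],[[-2.1,1.6,-0.9],0,0],[[-2.5,1.95,-1.1],0,0]]'

```text
t: 23.1
tool_pos: [631.2, 92.3, 61.9]
tcp_rot: [174.7, 37.7, -46.9]
force: [6.6, -6.6, 5.1]
grip_width: 0.0
grasp_force: 4.8
```

```bash
python3 st.py
```

```text
23.1 [631.19  92.31  61.88] [  -6.95   61.21   57.91  120.43   18.71 -147.54] [ 6.57 -6.65  5.07]
az 141.6702956516996 tilt 38.02539368457447 closing [-0.69 -0.72  0.07]
rel M -46.35640679121718 24.92973148575867
wrist~ [808.54 -47.9  350.98]
```

Request:
move_arm --commands '[[[-0.63,0.49,-0.1],0,0],[[-1.26,0.98,-0.2],0,0],[[-1.89,1.48,-0.3],0,0],[[-2.52,1.97,-0.4],0,0],[[-3.15,2.46,-0.5],0,0],[[-3.78,2.95,-0.6],0,0],[[-4.41,3.44,-0.7],0,0],[[-5.04,3.94,-0.7],0,0]]'

```text
t: 23.77
tool_pos: [581.5, 131.6, 54.5]
tcp_rot: [174.7, 37.7, -46.9]
force: [7.3, -7.6, 5.8]
grip_width: -0.1
grasp_force: 5.0
```

```bash
python3 st.py
```

```text
23.7667 [581.49 131.63  54.54] [  -4.35   49.41   37.89  111.44   20.12 -145.23] [ 7.34 -7.62  5.84]
az 141.70795179169386 tilt 38.01689061833148 closing [-0.69 -0.72  0.07]
rel M 17.010822273162127 24.537629076420945
wrist~ [758.89  -8.43 343.67]
```

Request:
move_arm --commands '[[[-0.4,0.31,0],0,0],[[-0.8,0.62,0],0,0],[[-1.2,0.93,0],0,0],[[-1.5,1.17,0],0,0],[[-1.8,1.4,0],0,0],[[-2.1,1.64,0],0,0],[[-2.3,1.8,0],0,0]]'

```text
t: 24.35
tool_pos: [559.7, 148.7, 54.5]
tcp_rot: [174.7, 37.5, -46.9]
force: [12.0, -15.2, 8.9]
grip_width: 0.2
grasp_force: 9.0
```

```bash
python3 st.py
```

```text
24.35 [559.65 148.74  54.54] [  -3.05   45.21   31.41  108.61   20.7  -144.06] [ 12.   -15.21   8.95]
az 141.77244921706566 tilt 37.83939205920779 closing [-0.69 -0.72  0.07]
rel M 44.74329216269543 24.495958375091245
wrist~ [736.51   9.43 344.37]
```

Request:
move_arm --commands '[[[-0.04,0.03,0],0,0],[[-0.08,0.06,0],0,0],[[-0.08,0.06,0],0,0]]'

```text
t: 24.6
tool_pos: [559.8, 148.7, 54.6]
tcp_rot: [174.8, 37.4, -46.8]
force: [8.9, -12.0, 7.0]
grip_width: 0.1
grasp_force: 7.2
```

```bash
python3 st.py
```

```text
24.6 [559.76 148.67  54.61] [  -3.06   45.08   31.27  108.49   20.69 -144.03] [  8.93 -12.     6.98]
az 141.6897919176366 tilt 37.73754881336911 closing [-0.69 -0.72  0.07]
rel M 44.618702371551585 24.490166343689427
wrist~ [736.01   9.42 344.84]
```

Request:
move_arm --commands '[[[-0.06,0.05,0],0,0],[[-0.12,0.09,0],0,0],[[-0.16,0.12,0],0,0],[[-0.16,0.12,0],0,0]]'

```text
t: 24.93
tool_pos: [559.7, 148.7, 54.6]
tcp_rot: [174.9, 37.2, -46.8]
force: [12.6, -14.2, 7.5]
grip_width: -0.0
grasp_force: 9.2
```

```bash
python3 st.py
```

```text
24.9333 [559.69 148.72  54.63] [  -3.03   44.79   30.94  108.19   20.64 -143.95] [ 12.62 -14.23   7.53]
az 141.59243172819316 tilt 37.50966704790997 closing [-0.69 -0.72  0.07]
rel M 44.70299786960882 24.491798989955193
wrist~ [734.8    9.89 345.75]
```

Request:
move_arm --commands '[[[-0.06,0.05,0],0,0],[[-0.12,0.09,0],0,0],[[-0.12,0.09,0],0,0],[[-0.12,0.09,0],0,0],[[-0.12,0.09,0],0,0],[[-0.12,0.09,0],0,0],[[-0.12,0.09,0],0,0],[[-0.12,0.09,0],0,0]]'

```text
t: 25.6
tool_pos: [559.7, 148.8, 54.7]
tcp_rot: [175.0, 37.1, -46.7]
force: [14.3, -16.3, 9.1]
grip_width: -0.2
grasp_force: 10.7
```

```bash
python3 st.py; python3 - <<'E'
from h import *
S=robot.capture("scene");cv2.imwrite("pics/s5.png",S)
h=cv2.cvtColor(S,cv2.COLOR_BGR2HSV)
m=(h[...,2]<55).astype(np.uint8);m[:,:320]=0;m[:200]=0;m[300:]=0;m[:,440:]=0
n,l,st,ce=cv2.connectedComponentsWithStats(m)
M=np.array([610,140.5,0])
for i in range(1,n):
    if 12<st[i,4]<150:
        P=onz("scene",ce[i],50)-M;print(st[i],ce[i],"rel",P@[-.788,.6155,0],P@[-.6155,-.788,0])
E
```

```text
25.6 [559.65 148.75  54.66] [  -3.01   44.57   30.7   107.98   20.61 -143.89] [ 14.33 -16.27   9.09]
az 141.51509378846353 tilt 37.34072245215172 closing [-0.69 -0.72  0.07]
rel M 44.75214985905456 24.484166258342643
wrist~ [733.9   10.22 346.44]
[337 235   7  12  28] [340.17857143 240.82142857] rel 57.37492248105235 77.38187666957343
[368 281  10   9  62] [372.41935484 285.17741935] rel 43.00242964887348 -71.7293090957912
```

Request:
move_arm --commands '[[[0.3,-0.23,0],0,0],[[0.8,-0.62,0],0,0],[[1.6,-1.23,0],0,0],[[2.8,-2.2,0],0,0],[[4,-3.1,0],0,0],[[5.2,-4,0],0,0],[[5.2,-4,0],0,0],[[5.2,-4,0],0,0]]'

```text
t: 26.32
tool_pos: [603.4, 115.7, 51.0]
tcp_rot: [174.3, 38.3, -47.1]
force: [0.2, 0.1, -0.2]
grip_width: 0.2
grasp_force: 0.0
```

```bash
python3 st.py; python3 - <<'E'
from h import *
S=robot.capture("scene");h=cv2.cvtColor(S,cv2.COLOR_BGR2HSV)
m=(h[...,2]<55).astype(np.uint8);m[:,:320]=0;m[:200]=0;m[300:]=0;m[:,440:]=0
n,l,st,ce=cv2.connectedComponentsWithStats(m);M=np.array([610,140.5,0])
for i in range(1,n):
    if 12<st[i,4]<150:
        P=onz("scene",ce[i],50)-M;print(ce[i],"rel",P@[-.788,.6155,0],P@[-.6155,-.788,0])
print(robot.hand_in())
E
```

```text
26.3167 [603.42 115.71  51.02] [  -5.47   55.12   46.3   115.23   19.6  -146.4 ] [ 0.16  0.09 -0.19]
az 142.07868383345902 tilt 38.68573880184693 closing [-0.69 -0.72  0.08]
rel M -10.073277692954711 23.590716795023006
wrist~ [784.37 -25.27 337.49]
[336.97435897 244.58974359] rel 42.80690906388779 68.32520443857702
[372.15       285.31666667] rel 42.23680637659817 -71.85190802616151
the job is handed in; nothing more can be done
None
```

I put the plug in the orange-lined bay and the socket in the blue-lined bay, closed the drawer and pressed it home at about 21 N for 0.5 s, then backed off and handed in at 26.3 s; the verdict wasn't shown, and with the tool vertical for the drops I let each go above the bays' front edge rather than tilted in under the wrench.

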